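# Run the locked gauge carriage to its end stop

### The job

Zero the gauge on the marking-out board: with a fingertip press its lock button, the dished pad on top of the carriage, fully down, and while holding it down slide the carriage along the rail until it is fully up against the tall end stop (not the low block at the other end). Then let the button spring back up so that the carriage is locked there, and move clear. Only press and push: pick nothing up, and leave the tape measure, the rubbing block and the white pot where they are.

Things in the scene. Friction and masses are not known exactly. Their poses are not given: they have to be found in the camera images.
- rail: Fixed plywood board, 400 mm along y, x = -65 to +135 mm, on short feet, its top 28 mm above the bench, with a graduated aluminium rail screwed on along y: 300 mm long, 64 mm wide, top 54 mm above the bench. Origin: under the middle of the rail, at bench height. y along the rail, x across it away from the robot, z up. Place and yaw vary.
- carriage_mid (a point): Centre of the carriage's top plate. The carriage is a grey block, 100 mm long along the rail, 72 mm wide, its top 67 mm above the bench, that straddles the rail and slides only along it (never lifts off). Unlocked it slides with about 1 N and stays where it is left; locked it has only about 1.5 mm of play either way.
- carriage (a joint): Position of the carriage along the rail's +y, in m: 0 in the middle, -0.10 and +0.10 touching the pieces at the two ends. It starts within 45 mm of the middle.
- button_top (a point): Centre of the upper face of the lock button, 80 mm above the bench when up (72 mm when fully down). A black dished pad on the middle of the carriage, 60 mm along the rail by 36 mm across, with an 8 mm thick, 8 mm high lip at each end of its length: a fingertip on the 44 mm long floor between the lips can press it down and push it along. It moves with the carriage. Axes: y along the rail, z up.
- lock_button (a joint): How far the lock button is pressed, in m: 0 up (locked), 0.008 fully down (unlocked). A spring returns it: it begins to move at about 4 N and is fully down at about 7 N. Unlocks from 6 mm down; when it comes up, its pawl drops between the teeth of a rack (every 8 mm, one place being at either end) and locks the carriage.
- end_stop_mid (a point): The tall end stop: a fixed upright steel plate, 64 mm wide across the rail, 20 mm thick along it, 75 mm high above the board (top 103 mm above the bench), at one end of the rail (either end, it varies). The point is on the rail's centre line, mid-thickness, 61 mm above the bench. When the carriage touches it, carriage_mid is 60 mm from this point, measured horizontally.
- end_block_mid (a point): The low block at the rail's other end: the same width and thickness but only 42 mm high above the board (top 70 mm above the bench), fixed. The point is on the rail's centre line, mid-thickness, 61 mm above the bench.
- tape: Yellow pocket tape measure, 55 x 85 x 62 mm high, loose, on the board on the far side of the rail. Origin: centre of its underside. Leave alone.
- rub_block: Grey-brown rubbing block, 66 x 79 x 30 mm high, loose, on the board on the far side of the rail. Origin: centre of its underside. Leave alone.
- pot: White pot, 72 mm across, 58 mm high, loose, on the board on the far side of the rail. Origin: centre of its underside. Leave alone.

How it is judged:
By the outcome, as a careful person would: the job done as asked, in the order asked, and still so for the second after the job is handed in, with the robot touching nothing.
It also fails if it takes over 35 s, if anything falls off the work surface, if the arm or the gripper's body presses on something with over 40 N, if the wrist force passes 120 N, or if a joint passes its speed limit or range.

### The arm

A 7-joint arm with a two-finger parallel gripper is mounted at the origin on a cart in front of the work surface, level with it; the furniture and walls round the work are solid. World frame = base frame: x ahead of the robot, y to its left, z up, the work surface at z = 0. Lengths are in m, angles in rad, forces in N, time in s.
With the tool pointing down it reaches from about 0.35 to 0.9 m from the base axis. Payload 7.2 kg.
Tool frame: the origin (TCP) lies at the very end of the fingers, on their centre line; the grasp point (between the pads) lies 19 mm behind it; z points along the fingers, y is the line along which they close (so a half turn about z gives the same grasp; the last joint's range is limited). The gripper opens to 88 mm and grips with 3 to 60 N. Pads are 20 mm wide; open, the fingers measure 115 mm over their backs; the gripper's body (75 mm by 178 mm) begins 61 mm behind the grasp point.
Start: joints at [1.277, 0.411, -0.013, 1.596, 0.006, 1.134, -0.082], TCP at [0.14, -0.609, 0.223] pointing down, gripper open.
Joint ranges: [-2.95, 2.95], [-0.29, 1.99], [-1.47, 1.44], [0.14, 2.54], [-1.03, 4.17], [0.13, 1.85], [-2.86, 2.86]. Speed limits (rad/s): [2.39, 2.39, 3.01, 3.01, 3.14, 3.14, 3.14].

### API

Orientations are given as a unit quaternion [x, y, z, w].
In Python, from station import sense, camera, calibration, finish_job gives the robot as it stands.
- The arm moves only by the tool send_rows, never from a script. Its argument "rows" is a list of rows, each a list of 5 numbers: the shift along the tool's x, y, z in m, then the turn about the tool's z in degrees, then the opening, from 0 (shut) to 1 (fully open). A call has 1 to 5 rows; each row shifts and turns the commanded pose from where the row before left it, along the tool's axes as they then stand; what a row does not reach is not made up. A row lasts 1/8 s, in which the tool goes at most 62.5 mm and 10.7 degrees, less where a joint would pass 70% of its speed; a pose out of reach is approached as far as the arm can. A call with a gripper value outside its range is refused whole. The fingers move at their own pace and stop on an object; the grip force is fixed at half the most. Time passes only in rows, so rows that do not move let the fingers close. It gives the time, the measured TCP pose, the force, the opening and the grip force at its end, in the units of the state.
- sense(): the state, without advancing time (a new reading comes with each control period).
- camera(name): name is "side" or "top" or "wrist"; returns (picture, depth): 420x560x3 uint8, red, green, blue; 420x560 float32, m along the optical axis (not along the pixel's ray), 0 where there is no reading.
- calibration(name): a dict with "intrinsics" (3x3 intrinsics, pixels), "position" and "orientation" of the camera in the world. Camera axes: x right, y down, z forward; pixel columns grow to the right and rows downward; lengths in m; the calibration is good to about 2 mm. A picture is of the moment at which its call begins: read the wrist's pose just before it. calibration takes no time and is no camera call; for the wrist camera it gives the pose at the moment of the call.
- finish_job(): hands the job in; it is judged then, once.
The state is a dict: "time": time; "joints": joint angles; "dq": joint speeds; "effort": joint torques, N m; "tcp_pos": TCP position; "ee_rot": TCP orientation; "contact_force": force on the tool from outside, world axes, zero at the start; "torque": the same for the moment, N m; "opening": finger opening in m; "grip_force": force on a finger pad.
Only numpy, scipy, OpenCV 4.12 (cv2) and the standard library are available. Lean on these libraries where they do the work, as an engineer would, in place of code of your own. Each camera call takes 0.05 s, during which the arm holds its last target. There are 200 camera calls.

## Working session

There is one attempt and no reset: what is moved stays moved. The work goes in short steps, Python scripts to look and compute and a tool call to move; the robot and the scene stay as the last step left them, time stands still between calls to the robot, and variables do not carry over. Pictures are saved under pics/ and viewed, at most 10 in all, crops included, and the job is handed in when it is done.

Besides the shell and the picture viewer there is one more tool, called after "Call:" as name(argument=value, ...) on one line, values as JSON. send_rows: Moves the arm, as the interface text tells. Its arguments: {"type":"object","properties":{"rows":{"type":"array","items":{"type":"array","items":{"type":"number"}}}},"required":["rows"]}

```bash
mkdir -p pics; cat > h.py <<'E'
import numpy as np, cv2
from scipy.spatial.transform import Rotation as R
from station import sense, camera, calibration
def snap(name,tag):
    c=calibration(name); p,d=camera(name)
    np.savez(f'pics/{tag}.npz',p=p,d=d,K=c['intrinsics'],t=c['position'],q=c['orientation'])
    cv2.imwrite(f'pics/{tag}.png',p[:,:,::-1])
def cloud(tag):
    z=np.load(f'pics/{tag}.npz'); d=z['d']; K=z['K']; v,u=np.mgrid[:d.shape[0],:d.shape[1]]
    P=np.stack([(u-K[0,2])/K[0,0]*d,(v-K[1,2])/K[1,1]*d,d],-1)
    q=np.array(z['q']); M=q if q.shape==(3,3) else R.from_quat(q).as_matrix()
    return P@M.T+z['t'], z['p'], d
E
python3 - <<'E'
from h import *
s=sense(); print(s)
snap('top','top1'); snap('side','side1')
E
```

```text
{'time': 0.0, 'joints': array([ 1.27679903,  0.41189809, -0.01274075,  1.59702046,  0.00558901,
        1.13423918, -0.08222324]), 'dq': array([-1.28910292e-03, -9.55541261e-05, -1.33392450e-04,  1.63301662e-03,
        3.24041501e-04,  5.80117972e-04,  6.01388617e-04]), 'effort': array([-8.54594509e-04, -5.87959135e+01,  6.41728342e-01, -2.91079724e+01,
       -5.38853521e-02,  1.83685269e-02,  1.39500735e-04]), 'tcp_pos': array([ 0.13980179, -0.60867512,  0.22181967]), 'ee_rot': array([ 9.93632130e-01,  1.12670339e-01, -1.28914267e-04, -7.53913980e-04]), 'contact_force': array([ 0.22543103, -0.73895245,  0.13329618]), 'torque': array([-0.01693744, -0.01128944, -0.00928152]), 'grip_force': 0.0, 'opening': 0.08823811463676287}
```

View pics/top1.png

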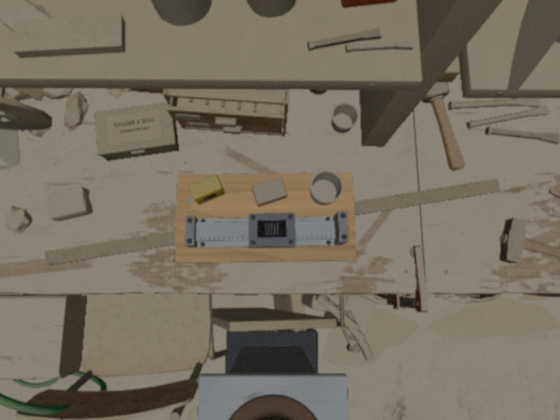

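View pics/side1.png

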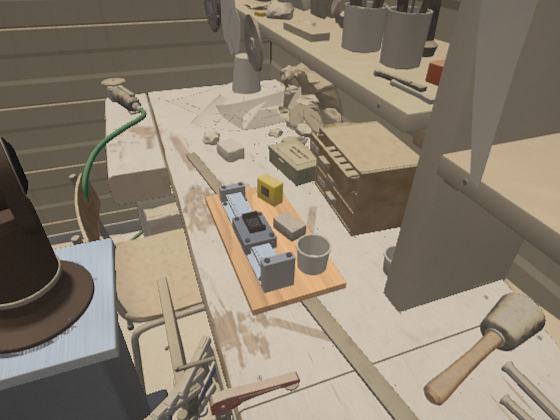

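The top view shows the rail horizontal, with the carriage and button at about (271,229). Its end pieces are at about (191,231) and (342,228). In the side view the tall plate is at the near end beside the pot, which is the right end of the top view. I'll measure these next.

```bash
python3 - <<'E'
from h import *
for tag,pts in (('top1',[(191,231),(342,228),(271,229),(256,229),(290,229),(325,185),(207,189),(268,190),(182,178),(352,178),(352,258),(180,258),(272,400)]),('side1',[(277,272),(252,221),(232,188)])):
    P,p,d=cloud(tag)
    for u,v in pts: print(tag,u,v,np.round(np.median(P[v-1:v+2,u-1:u+2].reshape(-1,3),0),4))
    m=(P[...,2]>.06)&(P[...,2]<.12)&(P[...,0]>.3)&(P[...,0]<.75)&(abs(P[...,1])<.35)&(d>0)
    n=(m&(P[...,2]>.085)); Q=P[n]; print(len(Q),Q.min(0),Q.max(0),np.median(Q,0))
    cv2.imwrite('pics/crop_%s.png'%tag,cv2.resize(p[160:275,165:365] if tag=='top1' else p[175:305,200:345],None,fx=4,fy=4,interpolation=cv2.INTER_CUBIC)[:,:,::-1])
P,p,d=cloud('top1')
# carriage top plate
m=(abs(P[...,2]-.067)<.006); m[:205]=0;m[255:]=0;m[:,:240]=0;m[:,305:]=0
Q=P[m]; print('car',len(Q),cv2.minAreaRect(Q[:,:2].astype(np.float32)*1000))
# board
hsv=cv2.cvtColor(p,cv2.COLOR_RGB2HSV); m=(abs(P[...,2]-.028)<.006)&(d>0); m[:165]=0;m[270:]=0;m[:,:170]=0;m[:,362:]=0
Q=P[m]; print('board',len(Q),cv2.minAreaRect(Q[:,:2].astype(np.float32)*1000))
E
```

```text
top1 191 231 [0.4505 0.1717 0.0688]
top1 342 228 [ 0.4527 -0.1423  0.1022]
top1 271 229 [0.4536 0.0027 0.0799]
top1 256 229 [0.4549 0.0345 0.0673]
top1 290 229 [ 0.4554 -0.0378  0.0668]
top1 325 185 [ 0.5607 -0.1196  0.0323]
top1 207 189 [0.5371 0.1375 0.0883]
top1 268 190 [0.5426 0.0093 0.0586]
top1 182 178 [0.5778 0.2055 0.0265]
top1 352 178 [ 0.584  -0.1884  0.0011]
top1 352 258 [ 0.3967 -0.1758  0.0274]
top1 180 258 [0.3966 0.2018 0.0266]
top1 272 400 [ 0.1014 -0.0002  0.0109]
1430 [ 0.42602534 -0.26499822  0.08501094] [0.7494001  0.20336363 0.11997263] [ 0.54094727 -0.09304649  0.09107001]
side1 277 272 [ 0.4555 -0.1529  0.0751]
side1 252 221 [0.4557 0.0062 0.0809]
side1 232 188 [0.4523 0.1679 0.0682]
2098 [ 0.42667653 -0.26642009  0.08500291] [0.74980205 0.20003552 0.11999432] [ 0.66535073 -0.1492618   0.09779923]
car 1072 ((455.6519470214844, 2.3210678100585938), (71.60559844970703, 99.5947036743164), 1.5448943376541138)
board 9296 ((490.702880859375, 16.246994018554688), (200.40272521972656, 400.5135803222656), 0.9254821538925171)
```

View pics/crop_top1.png

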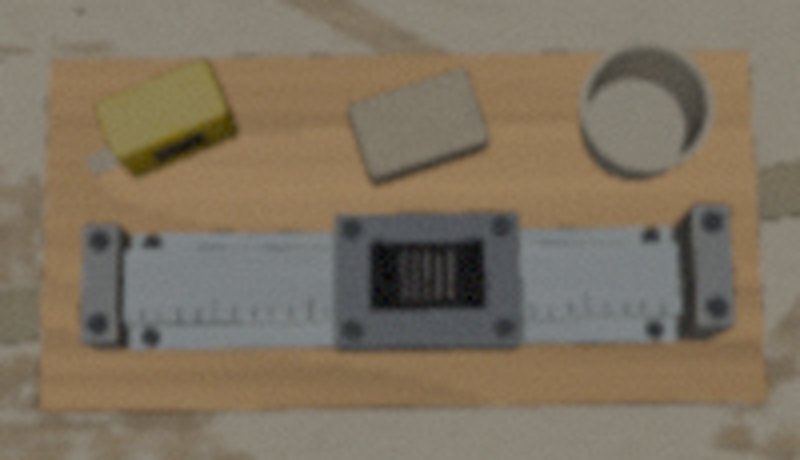

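The top crop shows the carriage (335–520), the button floor (400–455, 275), the low block on the left and the tall stop on the right (710,265). The sizes check out: the carriage is 99.6 x 71.6 mm and the board 400 x 200 mm. The rail yaw is about 1.2° and its origin about (0.456, 0.016). The stop is at the -y end, so the travel is about 87 mm. I'll approach with the fingers shut.

Call:
send_rows(rows=[[0,0,0,6,0],[0,0,0,5.7,0],[0.02,-0.037,0,0,0],[0.02,-0.037,0,0,0],[0.02,-0.037,0,0,0]])

```text
time: 0.72
tcp_pos: [0.1979, -0.4954, 0.2222]
ee_rot: [1.0, 0.011, -0.0, -0.0]
contact_force: [0.2, -0.1, 0.0]
opening: 0.0414
grip_force: 0.0
```

Call:
send_rows(rows=[[0.02,-0.037,0,0,0],[0.02,-0.037,0,0,0],[0.02,-0.037,0,0,0],[0.02,-0.037,0,0,0],[0.02,-0.037,0,0,0]])

```text
time: 1.35
tcp_pos: [0.2938, -0.3083, 0.2225]
ee_rot: [1.0, 0.011, -0.0, -0.0]
contact_force: [1.0, 0.2, 0.3]
opening: 0.0009
grip_force: 0.0
```

Call:
send_rows(rows=[[0.02,-0.037,0,0,0],[0.02,-0.037,0,0,0],[0.02,-0.037,0,0,0],[0.02,-0.037,0,0,0],[0.02,-0.037,0,0,0]])

```text
time: 1.98
tcp_pos: [0.3897, -0.1214, 0.2226]
ee_rot: [1.0, 0.011, -0.0, 0.0]
contact_force: [-0.3, -0.6, -0.6]
opening: 0.0007
grip_force: 0.0
```

Call:
send_rows(rows=[[0.017,-0.03,0,0,0],[0.017,-0.03,0,0,0],[0.017,-0.03,0.01,0,0],[0.017,-0.03,0.02,0,0],[0,0,0.03,0,0]])

```text
time: 2.6
tcp_pos: [0.4562, 0.0015, 0.1624]
ee_rot: [1.0, 0.013, 0.001, -0.001]
contact_force: [0.0, -0.9, 0.1]
opening: 0.0007
grip_force: 0.0
```

```bash
python3 - <<'E'
from h import *
print(sense()['tcp_pos']); snap('wrist','w1'); snap('side','s2')
P,p,d=cloud('w1'); m=(abs(P[...,2]-.067)<.004)&(abs(P[...,0]-.455)<.06)&(abs(P[...,1])<.08)
print(cv2.minAreaRect(P[m][:,:2].astype(np.float32)*1000),m.sum())
a=p;b=np.load('pics/s2.npz')['p'][150:310,170:383]
cv2.imwrite('pics/m2.png',np.hstack([cv2.resize(a,(400,300)),cv2.resize(b,(400,300))])[:,:,::-1])
E
```

```text
[0.45622826 0.00146    0.1624458 ]
((458.4548645019531, 2.5627059936523438), (72.15602111816406, 100.20491027832031), 1.0935406684875488) 6984
```

View pics/m2.png

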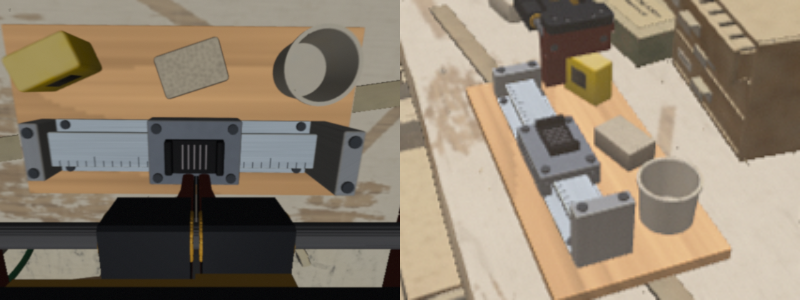

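The wrist view has the button pad at (193,157), with the shut fingers lined up at column 197. The side view confirms the tall plate is at the -y end, beside the pot. The carriage centre comes out at (0.457, 0.0025). Next I'll go down.

Call:
send_rows(rows=[[0.001,-0.001,0.025,0,0],[0,0,0.025,0,0],[0,0,0.018,0,0],[0,0,0.008,0,0],[0,0,0.004,0,0]])

```text
time: 3.32
tcp_pos: [0.4561, -0.0005, 0.083]
ee_rot: [1.0, 0.011, 0.0, 0.0]
contact_force: [0.3, -0.5, -0.4]
opening: 0.0002
grip_force: 0.0
```

Call:
send_rows(rows=[[0,0,0.003,0,0],[0,0,0.003,0,0],[0,0,0.002,0,0],[0,0,0,0,0]])

```text
time: 3.82
tcp_pos: [0.4563, -0.0002, 0.0751]
ee_rot: [1.0, 0.011, 0.0, 0.0]
contact_force: [-0.2, 0.4, 5.9]
opening: 0.0004
grip_force: 2.9
```

Call:
send_rows(rows=[[0,0,0.002,0,0],[0,0,0.002,0,0],[0,0,0.001,0,0],[0,0,0,0,0]])

```text
time: 4.32
tcp_pos: [0.4567, -0.0, 0.072]
ee_rot: [1.0, 0.011, 0.001, 0.001]
contact_force: [-8.5, -0.0, 32.6]
opening: 0.0004
grip_force: 16.2
```

Fully down at z 0.072 with 33 N. I'll ease off a little and slide toward -y.

Call:
send_rows(rows=[[0,0,-0.001,0,0],[0,0.005,0,0,0],[0,0.01,0,0,0],[0,0.01,0,0,0],[0,0,0,0,0]])

```text
time: 4.95
tcp_pos: [0.457, -0.026, 0.0722]
ee_rot: [1.0, 0.01, 0.001, 0.001]
contact_force: [-5.3, -0.4, 20.0]
opening: 0.0009
grip_force: 10.2
```

Call:
send_rows(rows=[[0,0.012,0,0,0],[0,0.014,0,0,0],[0,0.014,0,0,0],[0,0.008,0,0,0],[0,0,0,0,0]])

```text
time: 5.58
tcp_pos: [0.4579, -0.0742, 0.0722]
ee_rot: [1.0, 0.01, 0.001, 0.001]
contact_force: [-6.1, -0.5, 21.1]
opening: 0.0006
grip_force: 10.3
```

Call:
send_rows(rows=[[0,0.004,0,0,0],[0,0.003,0,0,0],[0,0.003,0,0,0],[0,0.002,0,0,0],[0,0,0,0,0]])

```text
time: 6.2
tcp_pos: [0.4581, -0.0856, 0.0722]
ee_rot: [1.0, 0.011, 0.0, 0.001]
contact_force: [-6.5, -0.8, 20.3]
opening: 0.0006
grip_force: 10.3
```

Call:
send_rows(rows=[[0,0.002,0,0,0],[0,0.002,0,0,0],[0,0.002,0,0,0],[0,0,0,0,0]])

```text
time: 6.7
tcp_pos: [0.4582, -0.0877, 0.0721]
ee_rot: [1.0, 0.012, 0.0, -0.001]
contact_force: [-7.0, 12.6, 22.8]
opening: 0.0004
grip_force: 11.0
```

The carriage hit the stop: 12.6 N reaction after 87.6 mm, as predicted. I'll lift straight off.

Call:
send_rows(rows=[[0,0,-0.003,0,0],[0,0,-0.003,0,0],[0,0,-0.004,0,0],[0,0,-0.004,0,0],[0,0,-0.01,0,0]])

```text
time: 7.32
tcp_pos: [0.4572, -0.0915, 0.0946]
ee_rot: [1.0, 0.011, -0.001, 0.0]
contact_force: [0.1, -0.9, -1.0]
opening: 0.0009
grip_force: 0.0
```

Call:
send_rows(rows=[[0,0,-0.03,0,0],[0,0,-0.03,0,0],[0,0,-0.03,0,0],[0,0,-0.03,0,0],[0,0,0,0,0]])

```text
time: 7.95
tcp_pos: [0.459, -0.0916, 0.217]
ee_rot: [1.0, 0.011, 0.002, 0.001]
contact_force: [0.3, 0.0, 0.5]
opening: 0.0008
grip_force: 0.0
```

```bash
python3 - <<'E'
from h import *
snap('wrist','w3'); snap('side','s3')
P,p,d=cloud('w3')
c=np.array([.457,.0]);near=(abs(P[...,0]-.457)<.045)
m=(abs(P[...,2]-.067)<.004)&near&(P[...,1]>-.16)&(P[...,1]<.0)
print('carriage',cv2.minAreaRect(P[m][:,:2].astype(np.float32)*1000))
st=near&(P[...,2]>.098)&(P[...,2]<.108); print('stop y',P[st][:,1].min(),P[st][:,1].max())
b=(abs(P[...,0]-.458)<.008)&(abs(P[...,1]+.084)<.015)&(d>0); print('button z',np.percentile(P[b][:,2],[10,50,90]))
cv2.imwrite('pics/m3.png',np.hstack([cv2.resize(p,(400,300)),cv2.resize(np.load('pics/s3.npz')['p'][150:310,170:383],(400,300))])[:,:,::-1])
E
```

```text
carriage ((459.95404052734375, -93.28070068359375), (72.10295867919922, 119.16272735595703), 1.0864009857177734)
stop y -0.15418200198575358 -0.13312302374968712
button z [0.07873239 0.07982508 0.27393432]
```

View pics/m3.png

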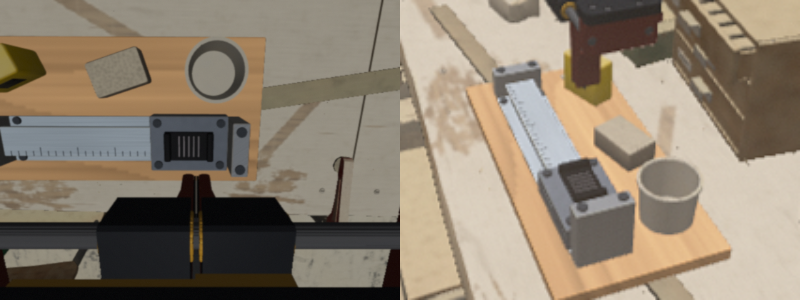

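The carriage's +y edge is at -33.7 mm, so its far face sits at -133.7 mm against the stop face at -133.1 mm. The button is back up at 79.8 mm, the other objects are unmoved, and the gripper is clear. Handing in.

```bash
python3 -c "
from station import finish_job; print(finish_job())"
```

```text
the job is handed in; nothing more can be done
None
```

The gauge is zeroed: the carriage is up against the tall end stop, the lock button is back up at its locked height, the arm is clear, and the job is handed in.

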